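Turn the tabbed leaf of the recipe binder

ROBOT

A 7-joint arm with a two-finger parallel gripper is mounted at the origin on the work surface. World frame = base frame: x ahead of the robot, y to its left, z up, the work surface at z = 0. Lengths are in m, angles in rad, forces in N, time in s.
With the tool pointing down it reaches from about 0.4 to 0.925 m from the base axis. Payload 4.1 kg.
Tool frame: the origin (TCP) lies at the very end of the fingers, on their centre line; the grasp point (between the pads) lies 19 mm behind it; x points along the fingers, z is the direction in which the jaws open and shut, and the axes are right-handed (so a half turn about x gives the same grasp; the last joint's range is limited). The gripper opens to 85 mm and grips with 20 to 120 N. Pads are 22 mm wide; open, the fingers measure 114 mm over their backs; the gripper's body (76 mm by 85 mm) begins 54 mm behind the grasp point. The pads swing forward as they close: fully open they stand 13 mm farther back than shut.
Start: joints at [-1.274, 0.398, 0.045, 1.537, -0.019, 1.207, -0.051], TCP at [0.251, 0.6, 0.194] pointing down, gripper open.
Joint ranges: [-2.82, 2.82], [-0.49, 2.23], [-1.37, 1.46], [0, 2.46], [-1.36, 4.5], [0.23, 2], [-2.94, 2.94]. Speed limits (rad/s): [2.57, 2.57, 3.14, 3.14, 3.14, 3.14, 3.14].

INTERFACE

Orientations are given as a unit quaternion [w, x, y, z].
In Python, from bench import r gives the robot as it stands. The module is installed in compiled form; this text tells all that it offers.
- The arm moves only by the tool step_arm, never from a script. Its arguments are lists of equal length, an entry for each row: "offset": the shift along the tool's x, y, z in m, a list of three; "turn": the turn, a rotation vector about the tool's x, y, z in degrees, a list of three; "grip": the opening, from 0 (shut) to 1 (fully open). In form: {"offset": [[tx, ty, tz], ...], "turn": [[rx, ry, rz], ...], "grip": [grip, ...]}. A call has 1 to 12 rows; each row is the pose to reach, as a shift and turn from the pose measured when the call began, along the tool's axes at that moment; what a row does not reach only later rows make up. A row lasts 1/10 s, in which the tool goes at most 50 mm and 8.59 degrees, less where a joint would pass 70% of its speed; a pose out of reach is approached as far as the arm can. A call with a gripper value outside its range is refused whole. The fingers move at their own pace and stop on an object; the grip force is fixed at half the most. Time passes only in rows, so rows that repeat a pose let the fingers close. It gives the time, the measured TCP pose, the force and the opening at its end, in the units of the state.
- r.get_obs(): the state, without advancing time (a new reading comes with each control period).
- r.snapshot(name): name is "scene" or "top"; returns a dict with "frame" (480x640x3 uint8, red, green, blue), "range_z" (480x640 float32, m along the optical axis (not along the pixel's ray), 0 where there is no reading), "mtx" (3x3 intrinsics, pixels), "dist_coeffs" ([k1, k2, p1, p2, k3] as OpenCV has them; the pictures are not rectified), "camera_from_world" (4x4, takes a point from world to camera coordinates). Camera axes: x right, y down, z forward; pixel columns grow to the right and rows downward; lengths in m; the calibration is good to about 2 mm. A picture is of the moment at which its call begins.
- r.finish_job(): hands the job in, once; it reports no verdict.
Trained networks look in a picture, given as the dict that the camera call returned (one of the last four; its "shot" number tells which), for a name from the list of things; names that differ only in an ending like _2 or _b are one class to them, and where a whole thing is asked for, a point or a joint stands for the part that bears it (a point fixed in the world has none). Each returns a list of dicts, best first, with "confidence" (0 to 1); they miss things now and then, are a little off and sometimes report something else, mostly with a low value. They report only what shows in the picture. A call takes as long as a camera call.
- r.boxes_of(picture, label): "bbox" ([left, top, width, height] in pixels, round what is visible of it).
- r.silhouettes(picture, label): "mask" (480x640 bool, what is visible of it) and "bbox" ([left, top, width, height] in pixels, round what is visible of it).
- r.mark_of(picture, label): "uv" ([column, row] in pixels: a listed point, or the origin of a listed thing).
The state is a dict: "time_s": time; "joint_pos": joint angles; "joint_vel": joint speeds; "tau": joint torques, N m; "eef_pos": TCP position; "ee_rot": TCP orientation; "force": force on the tool from outside, world axes, zero at the start; "moment": the same for the moment, N m; "grip_width": finger opening in m.
Only numpy, scipy, OpenCV 4.12 (cv2) and the standard library are available. Lean on these libraries where they do the work, as an engineer would, in place of code of your own. Each camera call takes 0.05 s, during which the arm holds its last target. There are 200 camera calls.

TASK

Turn the recipe binder to its next card: with your fingertips, push the top leaf, the one with the orange tab that stands a little open, up from underneath and over the rings, and press it down until it lies flat on the other side. Push gently and keep a finger on the leaf as it goes over: do not pinch it, flick it, or lift or shove the binder, and leave everything else on the board where it is. Finish with the hand clear of everything.

Things in the scene. Friction and masses are not known exactly. Their poses are not given: they have to be found in the camera images.
- book: Open ring binder lying loose on the board, 0.9 kg, green covers 180 mm along the spine by 300 mm, 3 mm thick. Origin: on the board under the middle of the spine. Its x axis runs along the spine, away from the robot at yaw 0; y points from the right half (y negative, where the leaf starts) to the left half (y positive, where it must end); z up.
- spine (a point): Middle of the leaf's hinge line, the centre of the rings, 32 mm straight above the binder's origin; the hinge line runs along the binder's x axis. Two steel rings, 50 mm across, stand at x = +/-50 mm; their tops are 57 mm above the board.
- leaf (a joint): Leaf angle, rad: 0 flat on the right half, pi/2 upright, pi flat on the left half. Starts ajar, 0.10 to 0.40. Stiff card 3 mm thick, 90 g, 170 mm along the spine, from 18 to 143 mm from the hinge line, mid-plane through it. Its holes bind on the rings: up to 1.5 N at the tab turns it, and it stays where it is left, neither falling nor springing back.
- tab (a point): Middle of the leaf's orange tab, 153 mm from the hinge line, at mid-thickness, midway along the spine. The tab is 50 mm wide along the spine, 3 mm thick, and reaches from 143 to 163 mm from the hinge line, so it overhangs the pile and covers with free space below it down to the board.
- left_pile (a point): Centre of the top of the left pile of cards, on which the leaf must come to lie, 77 mm from the spine and 30 mm above the board. Both piles are solid, 170 mm along the spine, from 14 to 140 mm from it. Fixed index tabs (blue and green right, grey left), 44 mm wide, stick out of the piles 12 to 18 mm above the board at x = +/-58 mm, to 159 mm from the spine; these do not turn.
- shaker: Glass salt shaker with a steel cap, 48 mm across, 86 mm tall, standing beyond the far right corner of the binder. Origin: centre of its underside. Leave alone.
- tasting_spoon: Wooden tasting spoon, 220 mm long, lying just beyond the far edge of the binder. Origin: underside, at its middle. Leave alone.
- plate: White enamel plate, 210 mm across, 22 mm tall, to the right of the binder. Origin: centre of its underside. Leave alone.
- bowl: Purple plastic bowl, 150 mm across, 65 mm tall, to the left, near the robot. Origin: centre of its underside. Leave alone.
- slotted_spoon: Stainless slotted spoon, about 290 mm long, lying flat to the right, near the robot. Origin: underside, near its middle. Leave alone.
- timer: White kitchen timer, 70 by 70 by 22 mm, lying to the left of the binder. Origin: centre of its underside. Leave alone.
- herb_jar: Green glass herb jar with a steel lid, 54 mm across, 100 mm tall, beyond the binder on the left. Origin: centre of its underside. Leave alone.

How it is judged:
On the way:
1. the leaf is carried up through the upright with a finger on it (value of joint leaf between 1.1 and 2.1 rad and contact force between the fingers and book above 0.1 N), for 0.05 s.
At the end, for the whole second after the job is handed in: The leaf lies flat on the left-hand half (joint above 3.07 rad, within about 4 degrees of fully down) and at rest; the binder lies flat, less than 40 mm from where it was; every other thing is within 25 mm of where it was (value of joint leaf above 3.07 rad and velocity of joint leaf below 0.05 rad/s and linear speed of book below 0.01 m/s and distance of book from where it was at the start of the episode below 0.04 m and angle between book's own z axis and vertical below 0.03 rad and distance of each of shaker, tasting_spoon, plate, bowl, slotted_spoon, timer, herb_jar from where it was at the start of the episode below 0.025 m); the robot touches nothing.
It fails at once if the binder is shoved more than 40 mm, lifted 15 mm or tipped (distance of book from where it was at the start of the episode above 0.04 m or height (world z) of book above 0.015 m or angle between book's own z axis and vertical above 0.1 rad).
It fails at once if the binder or its leaf is pinched or pushed with more than 25 N (contact force between the fingers and book above 25 N).
It fails at once if the leaf is flicked or slammed (faster than 4 rad/s) (velocity of joint leaf above 4 rad/s or velocity of joint leaf below -4 rad/s).
It fails at once if another thing on the board is moved more than 25 mm (distance of any of shaker, tasting_spoon, plate, bowl, slotted_spoon, timer, herb_jar from where it was at the start of the episode above 0.025 m).
It fails at once if another thing on the board is tipped over (angle between any of shaker, tasting_spoon, plate, bowl, slotted_spoon, timer, herb_jar's own z axis and vertical above 0.5 rad).
It also fails if it takes over 45 s, if anything falls off the work surface, if the arm or the gripper's body presses on something with over 40 N, if the wrist force passes 120 N, or if a joint passes its speed limit or range.

## Working session

There is one attempt and no reset: what is moved stays moved. The work goes in short steps, Python scripts to look and compute and a tool call to move; the robot and the scene stay as the last step left them, time stands still between calls to the robot, and variables do not carry over. Pictures are saved under pics/ and viewed, about 8 in all and at most 12, crops included, and the job is handed in when it is done.

Besides the shell and the picture viewer there is one more tool, called after ">>>" as name(argument=value, ...), one argument or row to a line, values as JSON. step_arm: Moves the arm, as the interface text tells. Its arguments: {"type":"object","properties":{"offset":{"type":"array","items":{"type":"array","items":{"type":"number"}}},"turn":{"type":"array","items":{"type":"array","items":{"type":"number"}}},"grip":{"type":"array","items":{"type":"number"}}},"required":["offset","turn","grip"]}

```bash
mkdir -p pics; cat > h.py <<'E'
import numpy as np, cv2
from bench import r
from scipy.spatial.transform import Rotation as R
def world(p,uv,z=None):
    K=p["mtx"];d=np.array(p["dist_coeffs"]);T=np.linalg.inv(p["camera_from_world"])
    uv=np.atleast_2d(np.array(uv,float))
    n=cv2.undistortPoints(uv.reshape(-1,1,2),K,d).reshape(-1,2)
    ray=np.c_[n,np.ones(len(n))]
    if z is None:
        zz=p["range_z"][np.clip(uv[:,1].round().astype(int),0,479),np.clip(uv[:,0].round().astype(int),0,639)]
        return (ray*zz[:,None])@T[:3,:3].T+T[:3,3]
    w=ray@T[:3,:3].T; s=(z-T[2,3])/w[:,2]
    return w*s[:,None]+T[:3,3]
def tri(ps,uvs):
    A=[];b=[]
    for p,uv in zip(ps,uvs):
        o=np.linalg.inv(p["camera_from_world"])[:3,3]; d=world(p,uv,0)[0]-o; d/=np.linalg.norm(d)
        P=np.eye(3)-np.outer(d,d);A.append(P);b.append(P@o)
    return np.linalg.solve(sum(A),sum(b))
def save(p,n): cv2.imwrite(f"pics/{n}.png",p["frame"][:,:,::-1])
E
python3 - <<'E'
from h import *
np.set_printoptions(precision=4,suppress=True)
o=r.get_obs();print({k:o[k] for k in("time_s","eef_pos","ee_rot","force","grip_width")})
ps=[r.snapshot(n) for n in("scene","top")]
for p,n in zip(ps,("scene","top")): save(p,n)
for l in["book","spine","tab","left_pile","shaker","tasting_spoon","plate","bowl","slotted_spoon","timer","herb_jar"]:
    m=[r.mark_of(p,l) for p in ps]
    for p,q,n in zip(ps,m,"st"):
        if q: print(l,n,q[0]["confidence"],q[0]["uv"],"depthpt",world(p,q[0]["uv"])[0])
    if m[0] and m[1]: print("   tri",tri(ps,[q[0]["uv"] for q in m]))
cv2.imwrite("pics/both.png",cv2.resize(np.hstack([p["frame"][:,:,::-1] for p in ps]),(800,300)))
E
```

```text
{'time_s': 0.0, 'eef_pos': array([0.2503, 0.5991, 0.1928]), 'ee_rot': array([ 0.588 , -0.3924,  0.5891,  0.3915]), 'force': array([-0.7563, -0.2787, -0.1627]), 'grip_width': 0.08539081571886062}
book s 0.67 [325.7, 248.9] depthpt [0.5834 0.0187 0.059 ]
book t 0.73 [303.5, 249.7] depthpt [0.5338 0.0173 0.0091]
   tri [ 0.5375  0.0115 -0.0084]
spine s 0.74 [322.9, 240.9] depthpt [ 0.5263 -0.0077  0.0046]
spine t 0.62 [305.5, 248.8] depthpt [0.5363 0.0121 0.0091]
   tri [0.537  0.0041 0.0239]
tab s 0.83 [269.5, 225.2] depthpt [ 0.5834 -0.1322  0.0865]
tab t 0.88 [364.2, 233.5] depthpt [ 0.5682 -0.1335  0.087 ]
   tri [ 0.5712 -0.1368  0.0687]
left_pile s 0.84 [353.9, 240.3] depthpt [0.5164 0.0731 0.0348]
left_pile t 0.81 [278.0, 257.8] depthpt [0.51   0.0821 0.0261]
   tri [0.5111 0.077  0.0295]
shaker s 0.63 [276.3, 288.0] depthpt [ 0.723  -0.0582  0.0426]
shaker t 0.74 [338.4, 188.4] depthpt [ 0.6865 -0.0699  0.0628]
   tri [ 0.7011 -0.0712  0.0002]
tasting_spoon s 0.71 [340.0, 300.2] depthpt [0.6788 0.0919 0.0027]
tasting_spoon t 0.77 [271.9, 202.5] depthpt [ 0.6604  0.1044 -0.0018]
   tri [ 0.6658  0.0975 -0.0163]
plate s 0.97 [163.0, 224.9] depthpt [ 0.632  -0.4289  0.0083]
plate t 0.59 [475.7, 225.0] depthpt [ 0.6069 -0.4385  0.0095]
   tri [ 0.6123 -0.4493 -0.0255]
bowl s 0.55 [479.9, 232.3] depthpt [0.3525 0.3822 0.0098]
bowl t 0.76 [164.5, 316.9] depthpt [ 0.354   0.3746 -0.0017]
   tri [0.353  0.3773 0.0071]
slotted_spoon s 0.66 [219.9, 155.3] depthpt [ 0.3358 -0.4024 -0.003 ]
slotted_spoon t 0.78 [463.5, 323.2] depthpt [ 0.3487 -0.4019  0.0048]
   tri [ 0.3485 -0.3969  0.0124]
timer s 0.94 [453.4, 296.7] depthpt [0.5824 0.3548 0.0217]
timer t 0.66 [170.0, 229.2] depthpt [0.5798 0.3633 0.0266]
   tri [0.5814 0.3593 0.0236]
herb_jar s 0.86 [424.5, 340.3] depthpt [0.725  0.3153 0.0273]
herb_jar t 0.79 [188.7, 184.9] depthpt [0.6878 0.3092 0.068 ]
   tri [ 0.7066  0.3228 -0.0035]
```

View pics/scene.png

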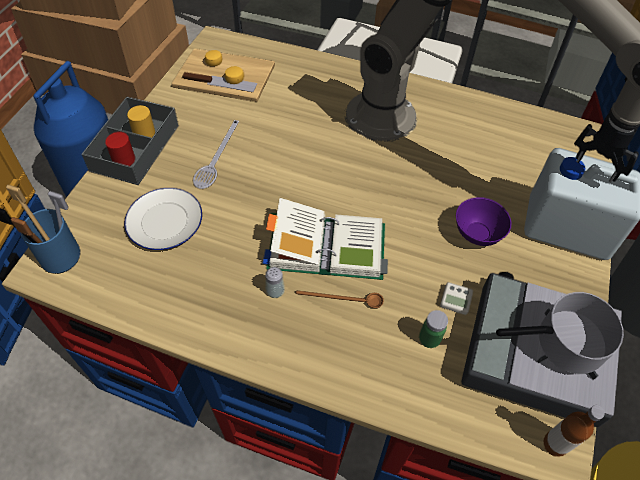

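View pics/top.png

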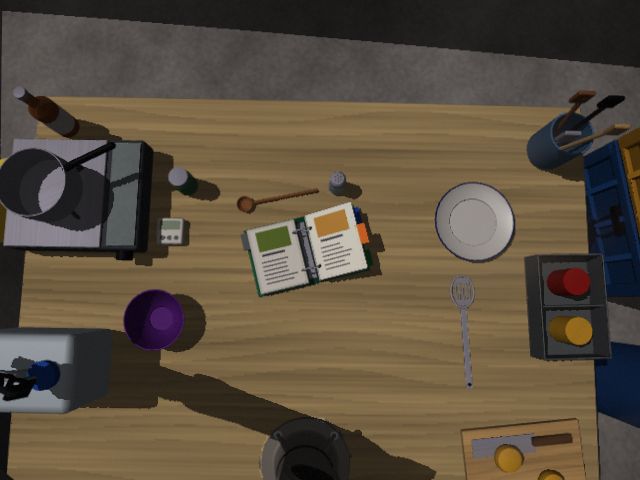

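The scene view shows the binder at about (325,245) with the orange tab at (270,225). The top view has the tab at (363,234) and the leaf on the right. From the triangulated tab and left pile points, the binder's yaw is about 15.7° and the spine is near (0.533, 0.003). Next I'll refine the leaf angle and work out the tool rotation.

```bash
python3 - <<'E'
from h import *
np.set_printoptions(precision=4,suppress=True)
o=r.get_obs(); Rt=R.from_quat(o["ee_rot"],scalar_first=True); print("tool axes cols\n",Rt.as_matrix())
S=np.array([.533,.003]); yaw=np.radians(15.7)
for n in("scene","top"):
    p=r.snapshot(n)
    hsv=cv2.cvtColor(p["frame"],cv2.COLOR_RGB2HSV)
    vv,uu=np.mgrid[0:480,0:640]; W=world(p,np.c_[uu.ravel(),vv.ravel()]); ok=p["range_z"].ravel()>0
    d=W[:,:2]-S; bx=d@[np.cos(yaw),np.sin(yaw)]; by=d@[-np.sin(yaw),np.cos(yaw)]
    # yaw / height checks in book frame
    for nm,a,b in(("right",-.14,-.03),("left",.03,.135)):
        m=ok&(abs(bx)<.07)&(by>a)&(by<b)&(W[:,2]>.015)&(W[:,2]<.12)
        A=np.c_[bx[m],by[m],np.ones(m.sum())]; c,*_=np.linalg.lstsq(A,W[m,2],rcond=None); print(n,nm,m.sum(),"z=",c)
    b=ok&(abs(bx)<.2)&(abs(by)<.25)
    t=(b.reshape(480,640)&(hsv[...,0]>5)&(hsv[...,0]<14)&(hsv[...,1]>200)&(hsv[...,2]>150)).ravel()&(by<-.125)
    print(n,"tab",t.sum(),np.median(uu.ravel()[t]),np.median(vv.ravel()[t]),W[t].mean(0),"book",bx[t].mean(),by[t].min(),by[t].max())
    m=ok&(abs(bx)<.13)&(abs(by)<.18)&(W[:,2]>.022)
    q=W[m,:2].astype(np.float32); print(n,"rect",cv2.minAreaRect(q))
# target tool: x = cos a *yb - sin a*z, tool z along +-book x
yb=np.array([-np.sin(yaw),np.cos(yaw),0]);xb=np.array([np.cos(yaw),np.sin(yaw),0])
for a in(90,45,30):
  for s in(1,-1):
    X=np.cos(np.radians(a))*yb-np.sin(np.radians(a))*np.array([0,0,1]);Z=s*xb;Y=np.cross(Z,X)
    print(a,s,np.degrees((Rt.inv()*R.from_matrix(np.c_[X,Y,Z])).as_rotvec()))
E
```

```text
tool axes cols
 [[ 0.     -0.9227  0.3855]
 [ 0.      0.3855  0.9227]
 [-1.     -0.      0.    ]]
scene right 1956 z= [-0.0666 -0.2905  0.0396]
scene left 1770 z= [ 0.0023 -0.0019  0.0321]
scene tab 20 274.0 223.5 [ 0.5721 -0.1277  0.0842] book 0.00227905475545137 -0.1493400568330473 -0.13141566840925548
scene rect ((0.5355033874511719, 0.008422866463661194), (0.17695222795009613, 0.31383395195007324), 14.077930450439453)
top right 2349 z= [ 0.0132 -0.2927  0.0407]
top left 2218 z= [ 0.0012 -0.0007  0.0314]
top tab 134 363.0 233.0 [ 0.5702 -0.1301  0.0848] book -0.00019481108035220536 -0.14680751160869093 -0.12957039379174654
top rect ((0.5412508845329285, 0.008773133158683777), (0.21457986533641815, 0.3035358190536499), 22.24808692932129)
90 1 [51.6266  0.0034  0.0004]
90 -1 [-128.3734   -0.0005    0.004 ]
45 1 [ 48.8748 -20.2409  41.8525]
45 -1 [-120.4199  -49.8801  -24.1232]
30 1 [ 46.6982 -26.9572  55.7372]
30 -1 [-114.2182  -65.9445  -31.8939]
```

>>> step_arm(
  offset=[
    [-0.05,0,0],
    [-0.1,0,0],
    [-0.15,0,0],
    [-0.15,-0.647,-0.64],
    [-0.15,-0.647,-0.64],
    [-0.15,-0.647,-0.64],
    [-0.15,-0.647,-0.64],
    [-0.15,-0.647,-0.64],
    [-0.15,-0.647,-0.64],
    [-0.15,-0.647,-0.64],
    [-0.15,-0.647,-0.64],
    [-0.15,-0.647,-0.64],
  ],
  turn=[
    [0,0,0],
    [0,0,0],
    [0,0,0],
    [51,0,0],
    [51,0,0],
    [51,0,0],
    [51,0,0],
    [51,0,0],
    [51,0,0],
    [51,0,0],
    [51,0,0],
    [51,0,0],
  ],
  grip=[0,0,0,0,0,0,0,0,0,0,0,0],
)

```text
time_s: 2.5
eef_pos: [0.4242, 0.1824, 0.3441]
ee_rot: [0.7, -0.1, 0.7, 0.101]
force: [1.6, 1.0, 0.9]
grip_width: -0.0001
```

```bash
cat >> h.py <<'E'
S=np.array([.535,.007]); YAW=np.radians(15)
def bk(bx,by,z):  # book frame -> world
    c,s=np.cos(YAW),np.sin(YAW); return np.array([S[0]+c*bx-s*by,S[1]+s*bx+c*by,z])
def tobk(w):
    c,s=np.cos(YAW),np.sin(YAW); d=np.array(w[:2])-S; return np.array([c*d[0]+s*d[1],-s*d[0]+c*d[1],w[2]])
def mv(rows):  # rows: (bx,by,z,pitch below horizontal deg)
    o=r.get_obs(); Rt=R.from_quat(o["ee_rot"],scalar_first=True)
    print("t",o["time_s"],"now",tobk(o["eef_pos"]).round(4),"F",np.round(o["force"],2),"j",np.round(o["joint_pos"],2))
    xb=bk(1,0,0)-bk(0,0,0);yb=bk(0,1,0)-bk(0,0,0)
    for bx,by,z,a in rows:
        a=np.radians(a);X=np.cos(a)*yb-np.sin(a)*np.array([0,0,1]);M=np.c_[X,np.cross(xb,X),xb]
        print((bx,by,z,round(np.degrees(a))),Rt.inv().apply(bk(bx,by,z)-o["eef_pos"]).round(4).tolist(),np.degrees((Rt.inv()*R.from_matrix(M)).as_rotvec()).round(1).tolist())
E
python3 - <<'E'
from h import *
mv([(0,-.25,.30,45),(0,-.25,.30,30)])
E
```

```text
t 2.5 now [-0.0616  0.1981  0.3441] F [1.6  1.02 0.89] j [-0.95 -0.04  0.43  1.73  0.02  1.45 -0.23]
(0, -0.25, 0.3, 45) [0.0438, -0.4494, 0.0511] [1.3, -0.5, 44.9]
(0, -0.25, 0.3, 30) [0.0438, -0.4494, 0.0511] [1.2, -0.6, 59.9]
```

>>> step_arm(
  offset=[
    [0.044,-0.449,0.051],
    [0.044,-0.449,0.051],
    [0.044,-0.449,0.051],
    [0.044,-0.449,0.051],
    [0.044,-0.449,0.051],
    [0.044,-0.449,0.051],
    [0.044,-0.449,0.051],
    [0.044,-0.449,0.051],
    [0.044,-0.449,0.051],
    [0.044,-0.449,0.051],
    [0.044,-0.449,0.051],
  ],
  turn=[
    [1,0,45],
    [1,0,45],
    [1,0,45],
    [1,0,45],
    [1,0,45],
    [1,0,45],
    [1,0,45],
    [1,0,45],
    [1,0,45],
    [1,0,45],
    [1,0,45],
  ],
  grip=[0,0,0,0,0,0,0,0,0,0,0],
)

```text
time_s: 3.6
eef_pos: [0.6001, -0.2363, 0.2983]
ee_rot: [0.61, 0.182, 0.685, 0.355]
force: [1.3, 1.1, -2.1]
grip_width: 0.0001
```

```bash
python3 - <<'E'
from h import *
mv([(0,-.24,.06,30),(0,-.24,.06,45)])
print(R.from_quat(r.get_obs()["ee_rot"],scalar_first=True).as_matrix().round(3))
E
```

```text
t 3.6 now [-1.000e-04 -2.518e-01  2.983e-01] F [ 1.26  1.07 -2.06] j [ 0.62  0.76 -0.09  0.96 -0.5   1.99  0.73]
(0, -0.24, 0.06, 30) [0.1766, -0.1604, 0.0014] [-0.1, -0.4, 14.9]
(0, -0.24, 0.06, 45) [0.1766, -0.1604, 0.0014] [-0.0, -0.4, -0.1]
[[-0.19  -0.183  0.965]
 [ 0.682  0.682  0.264]
 [-0.706  0.708 -0.005]]
```

```bash
python3 - <<'E'
from h import *
mv([(0,-.22,.05,45)])
E
```

```text
t 3.6 now [-1.000e-04 -2.518e-01  2.983e-01] F [ 1.26  1.07 -2.06] j [ 0.62  0.76 -0.09  0.96 -0.5   1.99  0.73]
(0, -0.22, 0.05, 45) [0.1978, -0.1534, 0.0015] [-0.0, -0.4, -0.1]
```

>>> step_arm(
  offset=[
    [0.198,-0.153,0.001],
    [0.198,-0.153,0.001],
    [0.198,-0.153,0.001],
    [0.198,-0.153,0.001],
    [0.198,-0.153,0.001],
    [0.198,-0.153,0.001],
    [0.198,-0.153,0.001],
    [0.198,-0.153,0.001],
  ],
  turn=[
    [0,0,0],
    [0,0,0],
    [0,0,0],
    [0,0,0],
    [0,0,0],
    [0,0,0],
    [0,0,0],
    [0,0,0],
  ],
  grip=[0,0,0,0,0,0,0,0],
)

```text
time_s: 4.4
eef_pos: [0.5933, -0.2066, 0.0532]
ee_rot: [0.611, 0.181, 0.684, 0.354]
force: [0.8, 0.4, 1.6]
grip_width: -0.0
```

```bash
python3 - <<'E'
from h import *
mv([(0,-.148,.05,45),(0,-.148,.05,35)])
print(R.from_quat(r.get_obs()["ee_rot"],scalar_first=True).as_matrix().round(3))
ps=[r.snapshot(n) for n in("scene","top")]
a=cv2.resize(ps[0]["frame"][150:330,180:420,::-1],None,fx=2,fy=2,interpolation=2);b=cv2.resize(ps[1]["frame"][150:330,220:460,::-1],None,fx=2,fy=2,interpolation=2)
cv2.imwrite("pics/c3.png",np.vstack([a,b])[:, :])
E
```

```text
t 4.4 now [ 0.001  -0.2214  0.0532] F [0.77 0.39 1.62] j [ 0.6   0.9  -0.08  1.25 -0.45  1.6   0.93]
(0, -0.148, 0.05, 45) [0.0541, 0.0497, -0.0007] [0.1, -0.2, 0.1]
(0, -0.148, 0.05, 35) [0.0541, 0.0497, -0.0007] [0.1, -0.2, 10.1]
[[-0.187 -0.185  0.965]
 [ 0.681  0.684  0.263]
 [-0.708  0.706 -0.001]]
```

View pics/c3.png

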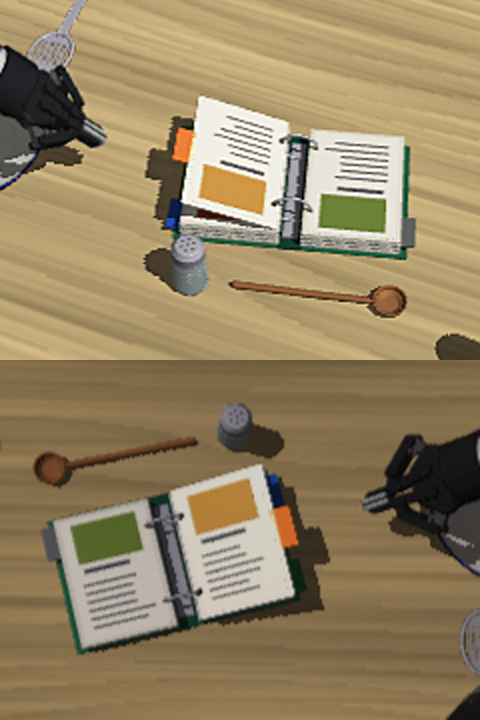

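```bash
python3 - <<'E'
from h import *
for n in("scene","top"):
    p=r.snapshot(n);T=p["camera_from_world"]
    o=r.get_obs();Rt=R.from_quat(o["ee_rot"],scalar_first=True)
    P=np.array([o["eef_pos"],o["eef_pos"]-.05*Rt.as_matrix()[:,0],bk(0,-.146,.078),bk(0,0,.032),bk(.05,0,.057),bk(-.05,0,.057)])
    uv=cv2.projectPoints(P,cv2.Rodrigues(T[:3,:3])[0],T[:3,3],p["mtx"],np.array(p["dist_coeffs"]))[0].reshape(-1,2)
    print(n,uv.round(1).tolist())
    im=p["frame"][:,:,::-1].copy()
    (x0,y0)=(180,150) if n=="scene" else (240,170)
    c=cv2.resize(im[y0:y0+150,x0:x0+200],None,fx=4,fy=4,interpolation=2)
    for u in uv: cv2.circle(c,tuple(int(t) for t in (u-[x0,y0]+.5)*4),4,(255,0,255),1)
    cv2.imwrite(f"pics/d_{n}.png",c)
E
```

```text
scene [[242.2, 227.6], [227.2, 218.3], [270.6, 223.9], [327.4, 239.0], [326.2, 249.5], [329.2, 217.9]]
top [[391.3, 226.4], [407.3, 220.7], [364.0, 232.2], [307.3, 248.4], [302.4, 228.3], [312.0, 266.6]]
```

View pics/d_top.png

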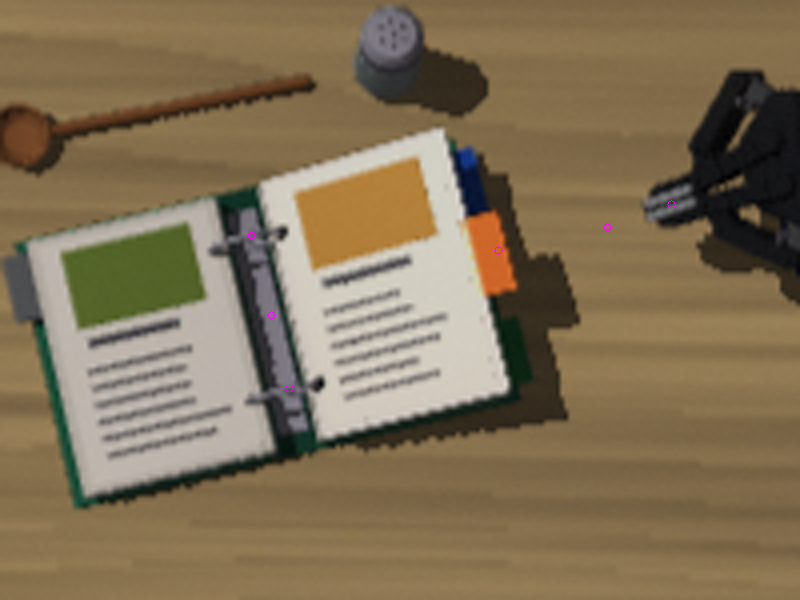

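View pics/d_scene.png

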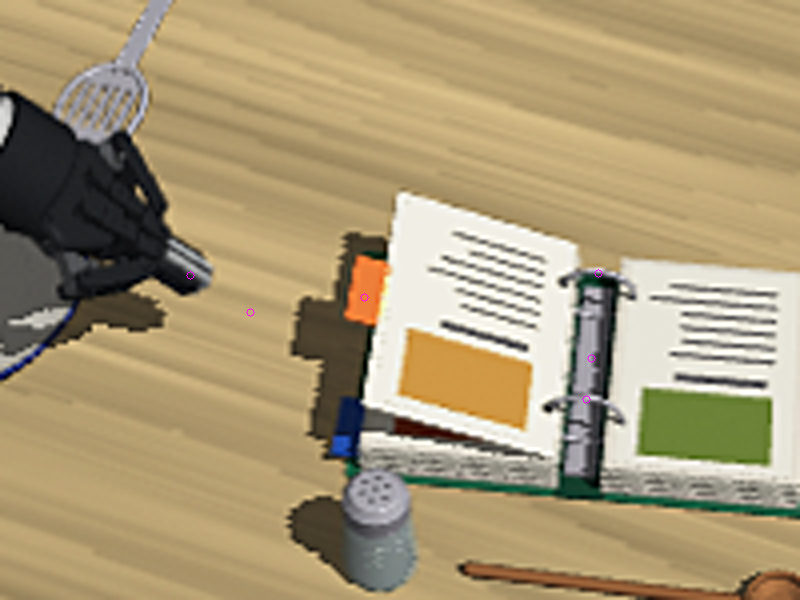

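```bash
python3 - <<'E'
from h import *
np.set_printoptions(precision=4,suppress=True)
o=r.get_obs();Rt=R.from_quat(o["ee_rot"],scalar_first=True);print(o["eef_pos"],o["time_s"])
for n in("scene","top"):
    p=r.snapshot(n);vv,uu=np.mgrid[0:480,0:640]; W=world(p,np.c_[uu.ravel(),vv.ravel()])
    L=Rt.inv().apply(W-o["eef_pos"]); m=(W[:,2]>.03)&(abs(L[:,1])<.05)&(abs(L[:,2])<.07)&(L[:,0]>-.12)&(L[:,0]<.03)&(p["range_z"].ravel()>0)
    q=L[m]; i=np.argsort(-q[:,0])[:12]; print(n,m.sum(),"\n",np.c_[q[i],uu.ravel()[m][i],vv.ravel()[m][i]])
    near=(q[:,0]>q[:,0].max()-.02); print(q[near].min(0),q[near].max(0))
E
```

```text
[ 0.5926 -0.2063  0.0525] 4.6
scene 566 
 [[ -0.0383  -0.0064   0.005  229.     223.    ]
 [ -0.0392   0.0087  -0.0034 233.     218.    ]
 [ -0.0397   0.0104   0.0008 233.     219.    ]
 [ -0.0402   0.0003   0.006  230.     222.    ]
 [ -0.0404   0.0089   0.007  232.     221.    ]
 [ -0.041    0.0051   0.0055 231.     221.    ]
 [ -0.0412   0.0082   0.0008 232.     219.    ]
 [ -0.0419   0.0103   0.0053 232.     220.    ]
 [ -0.042   -0.0052   0.0077 228.     223.    ]
 [ -0.0431   0.0103  -0.0003 232.     218.    ]
 [ -0.0439   0.0143  -0.0043 233.     216.    ]
 [ -0.0446   0.01     0.0068 231.     220.    ]]
[-0.0583 -0.0087 -0.0152] [-0.0383  0.0164  0.016 ]
top 657 
 [[ -0.0366   0.0113   0.0038 400.     221.    ]
 [ -0.0369   0.0112  -0.0041 401.     224.    ]
 [ -0.0371   0.009    0.0009 401.     222.    ]
 [ -0.0377   0.0086   0.0033 401.     221.    ]
 [ -0.0386   0.0132   0.0059 400.     220.    ]
 [ -0.0389   0.0131  -0.002  401.     223.    ]
 [ -0.0401   0.0118  -0.005  402.     224.    ]
 [ -0.041    0.0107  -0.0001 402.     222.    ]
 [ -0.0422   0.0077   0.0097 402.     218.    ]
 [ -0.0424   0.0078  -0.0085 404.     225.    ]
 [ -0.0425   0.0092  -0.011  404.     226.    ]
 [ -0.0428   0.0147  -0.003  402.     223.    ]]
[-0.0566 -0.0041 -0.0135] [-0.0366  0.0179  0.0137]
```

Both cameras put the fingertip about 37 mm behind the reported TCP along the tool axis, so I'll work from the visible tip. I'll move to a spot that is safe under either reading and check again.

```bash
cat >> h.py <<'E'
TL=.037
def tv(rows):
    mv([(bx,by+TL*np.cos(np.radians(a)),z-TL*np.sin(np.radians(a)),a) for bx,by,z,a in rows])
def tip():
    o=r.get_obs();Rt=R.from_quat(o["ee_rot"],scalar_first=True);X=Rt.as_matrix()[:,0]
    for n in("scene","top"):
        p=r.snapshot(n);vv,uu=np.mgrid[0:480,0:640]; W=world(p,np.c_[uu.ravel(),vv.ravel()])
        L=Rt.inv().apply(W-o["eef_pos"]); f=p["frame"].reshape(-1,3).astype(int)
        m=(abs(L[:,1])<.03)&(abs(L[:,2])<.02)&(L[:,0]>-.12)&(L[:,0]<.03)&(p["range_z"].ravel()>0)&(np.ptp(f,axis=1)<25)&(f.max(1)<190)&(W[:,2]>.03)
        if m.any(): q=np.sort(L[m,0])[::-1]; print(n,"tip along x",q[:6].round(4))
    print("tip bk (TL)",tobk(o["eef_pos"]-TL*X).round(4),"pitch",np.degrees(-np.arcsin(X[2])).round(1),"F",np.round(o["force"],2))
E
python3 - <<'E'
from h import *
tv([(0,-.20,.05,45)])
E
```

```text
t 4.7 now [-0.     -0.2203  0.0515] F [-0.54 -0.43  1.03] j [ 0.6   0.9  -0.08  1.26 -0.45  1.6   0.93]
(0, np.float64(-0.17383704909609776), np.float64(0.023837049096097747), 45) [0.0525, 0.0133, 0.0004] [0.1, -0.3, 0.0]
```

>>> step_arm(
  offset=[
    [0.025,0.007,0],
    [0.052,0.013,0],
    [0.052,0.013,0],
    [0.052,0.013,0],
  ],
  turn=[
    [0,0,0],
    [0,0,0],
    [0,0,0],
    [0,0,0],
  ],
  grip=[0,0,0,0],
)

```text
time_s: 5.1
eef_pos: [0.5798, -0.1613, 0.0242]
ee_rot: [0.61, 0.181, 0.685, 0.355]
force: [1.1, 0.4, 0.1]
grip_width: -0.0004
```

```bash
python3 - <<'E'
from h import *
tip(); tv([(0,-.17,.047,45),(0,-.146,.047,45),(0,-.146,.047,40)])
E
```

```text
scene tip along x [-0.0392 -0.0399 -0.0404 -0.0414 -0.0428 -0.0437]
top tip along x [-0.0373 -0.0401 -0.0419 -0.0425 -0.0426 -0.0428]
tip bk (TL) [-0.     -0.2003  0.0504] pitch 45.0 F [1.13 0.4  0.06]
t 5.2 now [-1.00e-04 -1.76e-01  2.45e-02] F [-1.03 -0.03 -0.5 ] j [ 0.57  0.88 -0.09  1.37 -0.47  1.49  0.94]
(0, np.float64(-0.14383704909609776), np.float64(0.020837049096097744), 45) [0.0253, 0.0202, 0.0003] [0.0, -0.3, 0.1]
(0, np.float64(-0.11983704909609773), np.float64(0.020837049096097744), 45) [0.0422, 0.0373, 0.0004] [0.0, -0.3, 0.1]
(0, np.float64(-0.1176563556045978), np.float64(0.02321685844159805), 40) [0.0421, 0.0405, 0.0004] [0.0, -0.3, 5.1]
```

>>> step_arm(
  offset=[
    [0.008,0.008,0],
    [0.016,0.016,0],
    [0.025,0.024,0],
    [0.034,0.034,0],
    [0.042,0.043,0],
    [0.042,0.043,0],
  ],
  turn=[
    [0,0,3],
    [0,0,6],
    [0,0,9],
    [0,0,10],
    [0,0,10],
    [0,0,10],
  ],
  grip=[0,0,0,0,0,0],
)

```text
time_s: 5.8
eef_pos: [0.5642, -0.1019, 0.0258]
ee_rot: [0.577, 0.24, 0.666, 0.407]
force: [0.3, 0.5, 0.0]
grip_width: 0.0
```

```bash
python3 - <<'E'
from h import *
tip()
p=r.snapshot("scene");cv2.imwrite("pics/e1.png",cv2.resize(p["frame"][160:310,200:400,::-1],None,fx=4,fy=4,interpolation=2))
E
```

```text
scene tip along x [-0.0414 -0.0426 -0.0433 -0.0459 -0.0466 -0.0477]
top tip along x [-0.0553 -0.0563 -0.0579 -0.0591 -0.0592 -0.0595]
tip bk (TL) [ 0.0003 -0.1431  0.047 ] pitch 35.0 F [0.33 0.48 0.02]
```

View pics/e1.png

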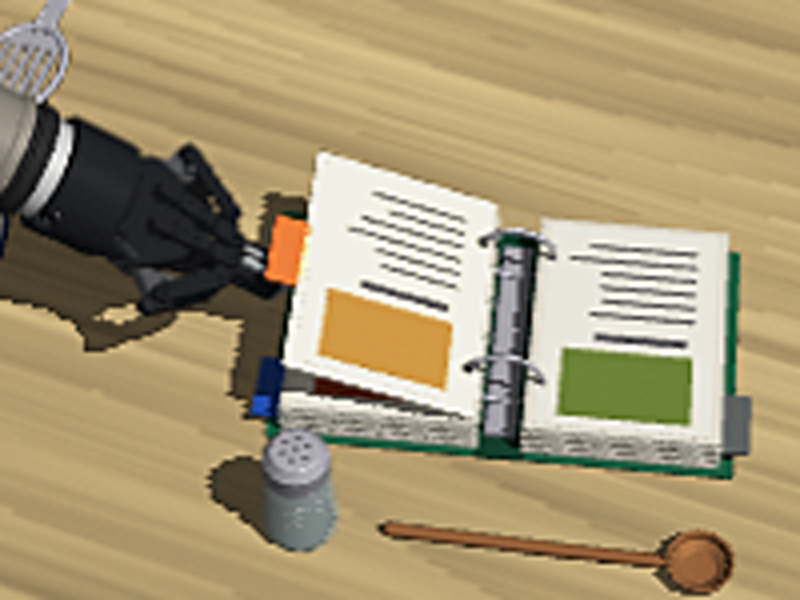

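The fingertip is under the orange tab at about (270,255), with no contact yet. Next I'll plan the arc.

```bash
cat >> h.py <<'E'
def arc(f0,f1,n,p,rc=.14,h=.011):
    out=[]
    for i in range(1,n+1):
        f=np.radians(f0+(f1-f0)*i/n); pp=p(np.degrees(f)) if callable(p) else p; a=np.radians(pp)
        C=rc*np.array([-np.cos(f),np.sin(f)])-.0015*np.array([np.sin(f),np.cos(f)])+[0,.032]
        t=C-h*np.array([np.sin(a),np.cos(a)]); out.append((0,round(t[0],4),round(t[1],4),pp))
    o=r.get_obs(); Rt=R.from_quat(o["ee_rot"],scalar_first=True); xb=bk(1,0,0)-bk(0,0,0);yb=bk(0,1,0)-bk(0,0,0)
    O=[];T=[]
    for bx,by,z,a in out:
        a=np.radians(a);X=np.cos(a)*yb-np.sin(a)*np.array([0,0,1]);M=np.c_[X,np.cross(xb,X),xb]
        O.append((Rt.inv().apply(bk(bx,by,z)+TL*X-o["eef_pos"]).round(3)+0.).tolist()); T.append((np.degrees((Rt.inv()*R.from_matrix(M)).as_rotvec()).round(0)+0.).tolist())
    print(O);print(T);print("last tip",out[-1],"j",np.round(o["joint_pos"],2))
def leaf():
    for n in("scene","top"):
        p=r.snapshot(n);hsv=cv2.cvtColor(p["frame"],cv2.COLOR_RGB2HSV).reshape(-1,3)
        vv,uu=np.mgrid[0:480,0:640];W=world(p,np.c_[uu.ravel(),vv.ravel()])
        d=W[:,:2]-S;bx=d@[np.cos(YAW),np.sin(YAW)];by=d@[-np.sin(YAW),np.cos(YAW)]
        t=(hsv[:,0]>3)&(hsv[:,0]<14)&(hsv[:,1]>200)&(abs(bx)<.04)&(np.hypot(by,W[:,2]-.032)>.135)&(np.hypot(by,W[:,2]-.032)<.175)
        if t.sum()>3:
            y,z=np.median(by[t]),np.median(W[t,2]); print(n,"tab",t.sum(),(y.round(3),z.round(3)),"phi",np.degrees(np.arctan2(z-.032,-y)).round(1))
        else: print(n,"tab not seen")
E
python3 - <<'E'
from h import *
arc(12,40,10,35)
E
```

```text
[[-0.003, 0.011, 0.0], [-0.005, 0.017, 0.0], [-0.007, 0.024, 0.0], [-0.009, 0.031, 0.0], [-0.01, 0.037, 0.0], [-0.011, 0.044, 0.0], [-0.011, 0.051, 0.0], [-0.012, 0.058, 0.0], [-0.012, 0.065, 0.0], [-0.011, 0.071, 0.0]]
[[0.0, 0.0, 0.0], [0.0, 0.0, 0.0], [0.0, 0.0, 0.0], [0.0, 0.0, 0.0], [0.0, 0.0, 0.0], [0.0, 0.0, 0.0], [0.0, 0.0, 0.0], [0.0, 0.0, 0.0], [0.0, 0.0, 0.0], [0.0, 0.0, 0.0]]
last tip (0, np.float64(-0.1145), np.float64(0.1118), 35) j [ 0.59  0.92 -0.15  1.42 -0.54  1.54  0.95]
```

>>> step_arm(
  offset=[
    [-0.003,0.009,0],
    [-0.005,0.017,0],
    [-0.007,0.024,0],
    [-0.009,0.031,0],
    [-0.01,0.037,0],
    [-0.011,0.044,0],
    [-0.011,0.051,0],
    [-0.012,0.058,0],
    [-0.012,0.065,0],
    [-0.011,0.071,0],
  ],
  turn=[
    [0,0,0],
    [0,0,0],
    [0,0,0],
    [0,0,0],
    [0,0,0],
    [0,0,0],
    [0,0,0],
    [0,0,0],
    [0,0,0],
    [0,0,0],
  ],
  grip=[0,0,0,0,0,0,0,0,0,0],
)

```text
time_s: 6.95
eef_pos: [0.5567, -0.074, 0.0905]
ee_rot: [0.579, 0.239, 0.666, 0.405]
force: [0.1, -2.2, -0.7]
grip_width: -0.0001
```

```bash
python3 - <<'E'
from h import *
leaf(); tip()
arc(40,70,11,lambda f:max(35,f-8))
E
```

```text
scene tab 29 (np.float64(-0.119), np.float64(0.13)) phi 39.3
top tab 154 (np.float64(-0.113), np.float64(0.133)) phi 41.8
scene tip along x [0.0291 0.0276 0.0258 0.0256 0.0254 0.0246]
top tip along x [0.0294 0.0289 0.0282 0.0275 0.0275 0.0273]
tip bk (TL) [ 0.0004 -0.1135  0.1123] pitch 35.2 F [-0.24  0.39  0.63]
[[0.0, 0.007, 0.0], [0.0, 0.012, 0.0], [0.001, 0.016, 0.0], [0.002, 0.021, 0.0], [0.003, 0.026, 0.0], [0.004, 0.031, 0.0], [0.006, 0.035, 0.0], [0.008, 0.04, 0.0], [0.01, 0.044, 0.0], [0.012, 0.048, 0.0], [0.014, 0.053, 0.0]]
[[0.0, 0.0, 0.0], [0.0, 0.0, -2.0], [0.0, 0.0, -5.0], [0.0, 0.0, -8.0], [0.0, 0.0, -10.0], [0.0, 0.0, -13.0], [0.0, 0.0, -16.0], [0.0, 0.0, -19.0], [0.0, 0.0, -21.0], [0.0, 0.0, -24.0], [0.0, 0.0, -27.0]]
last tip (0, np.float64(-0.059), np.float64(0.1579), np.float64(62.0)) j [ 0.57  0.81 -0.16  1.48 -0.57  1.56  0.9 ]
```

The leaf is at about 41° and follows the model. I'll continue the arc.

>>> step_arm(
  offset=[
    [0,0.007,0],
    [0,0.012,0],
    [0.001,0.016,0],
    [0.002,0.021,0],
    [0.003,0.026,0],
    [0.004,0.031,0],
    [0.006,0.035,0],
    [0.008,0.04,0],
    [0.01,0.044,0],
    [0.012,0.048,0],
    [0.014,0.053,0],
  ],
  turn=[
    [0,0,0],
    [0,0,-2],
    [0,0,-5],
    [0,0,-8],
    [0,0,-10],
    [0,0,-13],
    [0,0,-16],
    [0,0,-19],
    [0,0,-21],
    [0,0,-24],
    [0,0,-27],
  ],
  grip=[0,0,0,0,0,0,0,0,0,0,0],
)

```text
time_s: 8.25
eef_pos: [0.5457, -0.0333, 0.1258]
ee_rot: [0.658, 0.077, 0.703, 0.258]
force: [1.0, -0.4, -0.8]
grip_width: -0.0002
```

```bash
python3 - <<'E'
from h import *
leaf(); tip()
arc(70,102,12,lambda f:min(90,f-8))
E
```

```text
scene tab 50 (np.float64(-0.052), np.float64(0.175)) phi 70.1
top tab 86 (np.float64(-0.046), np.float64(0.182)) phi 73.0
scene tip along x [0.0287 0.0267 0.0257 0.0253 0.0231 0.0226]
top tip along x [0.0297 0.0288 0.0285 0.0283 0.0281 0.0278]
tip bk (TL) [ 0.0009 -0.0558  0.1602] pitch 62.2 F [0.86 1.19 0.73]
[[0.001, 0.004, 0.0], [0.001, 0.009, 0.0], [0.002, 0.013, 0.0], [0.003, 0.018, 0.0], [0.005, 0.023, 0.0], [0.006, 0.027, 0.0], [0.008, 0.031, 0.0], [0.01, 0.036, 0.0], [0.012, 0.04, 0.0], [0.014, 0.044, 0.0], [0.017, 0.049, 0.0], [0.021, 0.054, 0.0]]
[[0.0, 0.0, -3.0], [0.0, 0.0, -5.0], [0.0, 0.0, -8.0], [0.0, 0.0, -11.0], [0.0, 0.0, -13.0], [0.0, 0.0, -16.0], [0.0, 0.0, -19.0], [0.0, 0.0, -21.0], [0.0, 0.0, -24.0], [0.0, 0.0, -27.0], [0.0, 0.0, -28.0], [0.0, 0.0, -28.0]]
last tip (0, np.float64(0.0166), np.float64(0.1693), 90) j [ 0.34  0.46 -0.11  1.71 -0.39  1.25  0.68]
```

>>> step_arm(
  offset=[
    [0.001,0.005,0],
    [0.001,0.009,0],
    [0.002,0.013,0],
    [0.003,0.018,0],
    [0.005,0.023,0],
    [0.006,0.027,0],
    [0.008,0.031,0],
    [0.01,0.036,0],
    [0.012,0.04,0],
    [0.014,0.044,0],
    [0.017,0.049,0],
    [0.021,0.054,0],
  ],
  turn=[
    [0,0,-3],
    [0,0,-5],
    [0,0,-8],
    [0,0,-11],
    [0,0,-13],
    [0,0,-16],
    [0,0,-19],
    [0,0,-21],
    [0,0,-24],
    [0,0,-27],
    [0,0,-28],
    [0,0,-28],
  ],
  grip=[0,0,0,0,0,0,0,0,0,0,0,0],
)

```text
time_s: 9.65
eef_pos: [0.5301, 0.0237, 0.1325]
ee_rot: [0.7, -0.096, 0.701, 0.094]
force: [0.4, -1.1, 1.3]
grip_width: 0.0002
```

```bash
python3 - <<'E'
from h import *
leaf(); tip()
arc(102,140,12,90)
p=r.snapshot("scene");cv2.imwrite("pics/e2.png",cv2.resize(p["frame"][130:310,220:440,::-1],None,fx=3,fy=3,interpolation=2))
E
```

```text
scene tab 23 (np.float64(0.031), np.float64(0.191)) phi 100.9
top tab not seen
scene tip along x [0.0286 0.0283 0.0263 0.0252 0.0252 0.0251]
tip bk (TL) [-0.0005  0.0174  0.1693] pitch 89.9 F [ 0.25 -0.55  0.39]
[[0.002, 0.008, 0.001], [0.004, 0.016, 0.001], [0.006, 0.023, 0.001], [0.009, 0.03, 0.001], [0.013, 0.037, 0.001], [0.016, 0.044, 0.001], [0.021, 0.05, 0.001], [0.025, 0.057, 0.001], [0.03, 0.063, 0.001], [0.035, 0.069, 0.001], [0.04, 0.074, 0.001], [0.046, 0.079, 0.001]]
[[0.0, 0.0, 0.0], [0.0, 0.0, 0.0], [0.0, 0.0, 0.0], [0.0, 0.0, 0.0], [0.0, 0.0, 0.0], [0.0, 0.0, 0.0], [0.0, 0.0, 0.0], [0.0, 0.0, 0.0], [0.0, 0.0, 0.0], [0.0, 0.0, 0.0], [0.0, 0.0, 0.0], [0.0, 0.0, 0.0]]
last tip (0, np.float64(0.0953), np.float64(0.1231), 90) j [-0.04  0.25 -0.1   1.89  0.03  1.01  0.11]
```

View pics/e2.png

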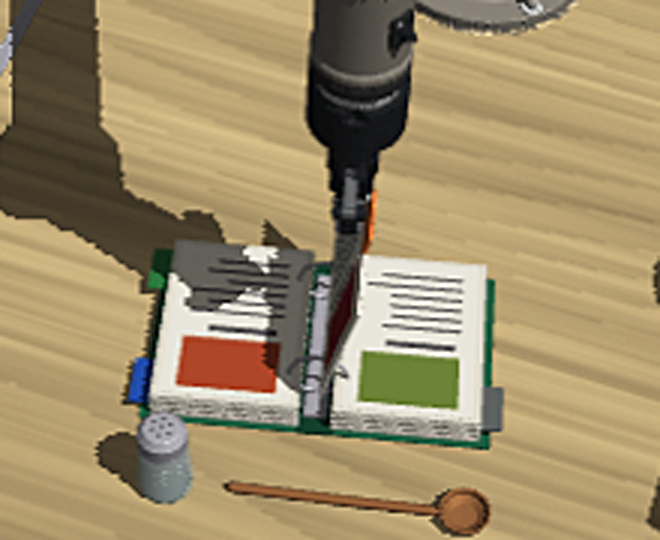

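The leaf is now just past upright at about 101°, with the finger behind it on its right side near (350,215).

>>> step_arm(
  offset=[
    [0.002,0.008,0],
    [0.004,0.016,0],
    [0.006,0.023,0],
    [0.009,0.03,0],
    [0.013,0.037,0],
    [0.016,0.044,0],
    [0.021,0.05,0],
    [0.025,0.057,0],
    [0.03,0.063,0],
    [0.035,0.069,0],
    [0.04,0.074,0],
    [0.046,0.079,0],
  ],
  turn=[
    [0,0,0],
    [0,0,0],
    [0,0,0],
    [0,0,0],
    [0,0,0],
    [0,0,0],
    [0,0,0],
    [0,0,0],
    [0,0,0],
    [0,0,0],
    [0,0,0],
    [0,0,0],
  ],
  grip=[0,0,0,0,0,0,0,0,0,0,0,0],
)

```text
time_s: 11.1
eef_pos: [0.5094, 0.0986, 0.0858]
ee_rot: [0.7, -0.095, 0.701, 0.093]
force: [0.7, -0.0, 0.5]
grip_width: 0.0
```

```bash
python3 - <<'E'
from h import *
leaf(); tip()
arc(140,172,12,90,.13)
E
```

```text
scene tab 70 (np.float64(0.116), np.float64(0.137)) phi 137.8
top tab not seen
scene tip along x [-0.0034 -0.0042 -0.0061 -0.0066 -0.0068 -0.0073]
top tip along x [-0.0015 -0.003  -0.0035 -0.0035 -0.0037 -0.0038]
tip bk (TL) [-0.0018  0.0956  0.1221] pitch 89.8 F [-0.07  0.26 -0.67]
[[0.011, -0.003, 0.001], [0.016, 0.001, 0.001], [0.021, 0.004, 0.001], [0.026, 0.007, 0.001], [0.031, 0.01, 0.001], [0.037, 0.013, 0.002], [0.042, 0.015, 0.002], [0.048, 0.017, 0.002], [0.054, 0.019, 0.002], [0.059, 0.021, 0.002], [0.065, 0.022, 0.002], [0.071, 0.023, 0.002]]
[[0.0, 0.0, 0.0], [0.0, 0.0, 0.0], [0.0, 0.0, 0.0], [0.0, 0.0, 0.0], [0.0, 0.0, 0.0], [0.0, 0.0, 0.0], [0.0, 0.0, 0.0], [0.0, 0.0, 0.0], [0.0, 0.0, 0.0], [0.0, 0.0, 0.0], [0.0, 0.0, 0.0], [0.0, 0.0, 0.0]]
last tip (0, np.float64(0.1175), np.float64(0.0516), 90) j [-0.15  0.28 -0.14  1.96  0.05  0.9  -0.06]
```

>>> step_arm(
  offset=[
    [0.006,0,0],
    [0.013,0.001,0],
    [0.02,0.004,0],
    [0.026,0.007,0],
    [0.031,0.01,0.001],
    [0.037,0.013,0.002],
    [0.042,0.015,0.002],
    [0.048,0.017,0.002],
    [0.054,0.019,0.002],
    [0.059,0.021,0.002],
    [0.065,0.022,0.002],
    [0.071,0.023,0.002],
  ],
  turn=[
    [0,0,0],
    [0,0,0],
    [0,0,0],
    [0,0,0],
    [0,0,0],
    [0,0,0],
    [0,0,0],
    [0,0,0],
    [0,0,0],
    [0,0,0],
    [0,0,0],
    [0,0,0],
  ],
  grip=[0,0,0,0,0,0,0,0,0,0,0,0],
)

```text
time_s: 12.5
eef_pos: [0.505, 0.1208, 0.0144]
ee_rot: [0.7, -0.095, 0.702, 0.093]
force: [-0.0, 0.7, 0.2]
grip_width: 0.0001
```

```bash
python3 - <<'E'
from h import *
leaf(); tip()
tv([(0,.118,.034,90)])
E
```

```text
scene tab 38 (np.float64(0.152), np.float64(0.058)) phi 170.4
top tab not seen
scene tip along x [-0.0297 -0.0301 -0.0302 -0.0305 -0.0306 -0.0306]
top tip along x [-0.029  -0.0291 -0.0303 -0.0303 -0.0305 -0.0307]
tip bk (TL) [-0.0003  0.1177  0.0509] pitch 89.7 F [-0.08 -0.32 -0.27]
t 12.7 now [1.000e-04 1.174e-01 1.460e-02] F [0.54 0.75 0.53] j [-0.2   0.39 -0.14  2.01  0.08  0.75 -0.13]
(0, np.float64(0.118), np.float64(-0.0029999999999999957), 90) [0.0176, 0.0007, -0.0001] [0.2, -0.2, 0.1]
```

Now I'll press the last 17 mm down in small steps and watch the force.

>>> step_arm(
  offset=[
    [0.003,0,0],
    [0.006,0,0],
    [0.009,0,0],
    [0.012,0,0],
    [0.014,0,0],
    [0.014,0,0],
  ],
  turn=[
    [0,0,0],
    [0,0,0],
    [0,0,0],
    [0,0,0],
    [0,0,0],
    [0,0,0],
  ],
  grip=[0,0,0,0,0,0],
)

```text
time_s: 13.3
eef_pos: [0.5044, 0.1202, 0.0002]
ee_rot: [0.7, -0.095, 0.702, 0.093]
force: [-0.3, 0.2, -0.2]
grip_width: 0.0002
```

>>> step_arm(
  offset=[
    [0.001,0,0],
    [0.002,0,0],
    [0.003,0,0],
    [0.003,0,0],
  ],
  turn=[
    [0,0,0],
    [0,0,0],
    [0,0,0],
    [0,0,0],
  ],
  grip=[0,0,0,0],
)

```text
time_s: 13.7
eef_pos: [0.5043, 0.1201, -0.0029]
ee_rot: [0.699, -0.095, 0.702, 0.093]
force: [-0.0, -0.2, 0.1]
grip_width: -0.0001
```

```bash
python3 - <<'E'
from h import *
leaf(); tip()
E
```

```text
scene tab 33 (np.float64(0.154), np.float64(0.036)) phi 178.5
top tab not seen
scene tip along x [-0.033  -0.0336 -0.0343 -0.0345 -0.0346 -0.0346]
top tip along x [-0.0336 -0.0349 -0.0353 -0.0353 -0.0357 -0.0357]
tip bk (TL) [-0.0003  0.1172  0.0341] pitch 89.7 F [-0.36 -0.75  0.55]
```

>>> step_arm(
  offset=[
    [0.001,0,0],
    [0.001,0,0],
  ],
  turn=[
    [0,0,0],
    [0,0,0],
  ],
  grip=[0,0],
)

```text
time_s: 14.1
eef_pos: [0.5043, 0.12, -0.0039]
ee_rot: [0.699, -0.095, 0.702, 0.093]
force: [0.1, -0.6, -0.3]
grip_width: 0.0003
```

>>> step_arm(
  offset=[
    [0.001,0,0],
    [0.001,0,0],
  ],
  turn=[
    [0,0,0],
    [0,0,0],
  ],
  grip=[0,0],
)

```text
time_s: 14.3
eef_pos: [0.5044, 0.12, -0.0041]
ee_rot: [0.699, -0.095, 0.702, 0.093]
force: [-2.3, -0.5, 8.2]
grip_width: 0.0002
```

The upward force is now 8 N, so the leaf is pressed flat against the pile. I'll retract straight up.

>>> step_arm(
  offset=[
    [-0.01,0,0],
    [-0.04,0,0],
    [-0.09,0,0],
    [-0.14,0,0],
    [-0.19,0,0],
    [-0.22,0.05,0],
    [-0.22,0.1,-0.05],
    [-0.22,0.15,-0.1],
    [-0.22,0.2,-0.15],
    [-0.22,0.2,-0.15],
    [-0.22,0.2,-0.15],
  ],
  turn=[
    [0,0,0],
    [0,0,0],
    [0,0,0],
    [0,0,0],
    [0,0,0],
    [0,0,0],
    [0,0,0],
    [0,0,0],
    [0,0,0],
    [0,0,0],
    [0,0,0],
  ],
  grip=[0,0,0,0,0,0,0,0,0,0,0],
)

```text
time_s: 15.4
eef_pos: [0.3034, 0.2769, 0.2167]
ee_rot: [0.699, -0.097, 0.702, 0.095]
force: [0.3, 0.7, 0.5]
grip_width: 0.0001
```

```bash
python3 - <<'E'
from h import *
np.set_printoptions(precision=4,suppress=True)
leaf(); o=r.get_obs(); print(o["time_s"],o["eef_pos"],o["force"])
for n in("scene","top"):
    p=r.snapshot(n);vv,uu=np.mgrid[0:480,0:640];W=world(p,np.c_[uu.ravel(),vv.ravel()]);d=W[:,:2]-S
    bx=d@[np.cos(YAW),np.sin(YAW)];by=d@[-np.sin(YAW),np.cos(YAW)]
    for nm,a,b in(("right",-.13,-.03),("left",.03,.13)):
        m=(abs(bx)<.07)&(by>a)&(by<b)&(W[:,2]>.015)&(W[:,2]<.06); c=np.linalg.lstsq(np.c_[bx[m],by[m],np.ones(m.sum())],W[m,2],rcond=None)[0]; print(n,nm,m.sum(),c)
    if n=="scene": sc=p
    for l in("book","shaker","tasting_spoon","plate","bowl","timer","herb_jar","slotted_spoon"):
        q=r.mark_of(p,l); print(n,l,q[0]["uv"] if q else None)
cv2.imwrite("pics/end.png",sc["frame"][:,:,::-1])
E
```

```text
scene tab 48 (np.float64(0.147), np.float64(0.035)) phi 178.8
top tab 131 (np.float64(0.155), np.float64(0.034)) phi 179.1
15.5 [0.3053 0.276  0.2167] [ 0.9186 -0.8407  0.5061]
scene right 1670 [ 0.0049 -0.0007  0.0319]
scene left 1705 [-0.0009 -0.0007  0.0356]
scene book [326.7, 247.2]
scene shaker [280.1, 289.3]
scene tasting_spoon [341.4, 298.2]
scene plate [161.2, 220.7]
scene bowl [479.4, 230.5]
scene timer None
scene herb_jar [428.4, 339.1]
scene slotted_spoon [217.5, 154.0]
top right 2070 [0.     0.0041 0.0314]
top left 2125 [0.0035 0.0009 0.0347]
top book [306.0, 250.7]
top shaker [337.2, 187.2]
top tasting_spoon [272.3, 195.9]
top plate [473.4, 222.5]
top bowl [162.3, 318.5]
top timer [173.1, 232.3]
top herb_jar [192.5, 184.9]
top slotted_spoon [463.7, 324.0]
```

View pics/end.png

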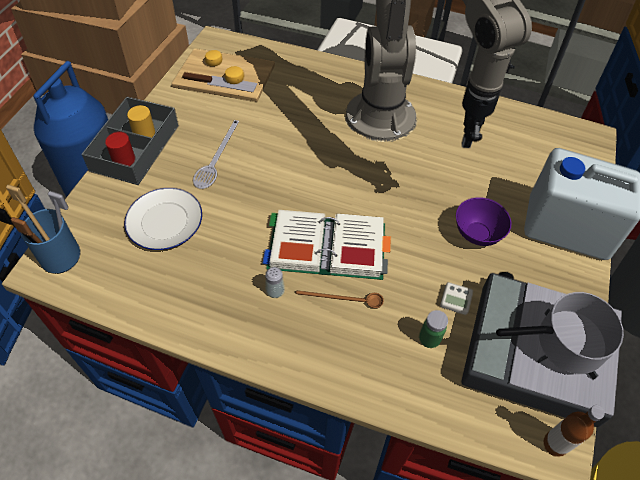

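The leaf lies flat on the left half with its tab at (386,244). The binder and everything else look unmoved, and the hand is clear at (470,135). I'm handing in now.

```bash
python3 -c "
from bench import r
print(r.finish_job())"
```

```text
the job is handed in; nothing more can be done
None
```

The leaf with the orange tab is turned over and lies flat on the left half, and the job is handed in. No verdict is reported.

**How it went:** I put the closed fingertips under the tab and carried the leaf up through upright and over the rings. I then pressed it down on the left pile until the wrist force read 8 N up, and retracted. About 15.5 s of the 45 s were used.

**Last checks:**
- **Leaf angle:** the tab's position puts the leaf at about 179°. The left top is level and about 3 mm higher than the right, which is one card.
- **Binder and other things:** none looked moved in the final picture. Detected positions were mostly within a few pixels of the start, about 1 cm. The tasting spoon read 6.6 px off in the top view (roughly 1.6 cm) but only about 2 px off in the scene view. I put that down to detector noise.
- **Hand:** it is clear of everything, at 0.22 m height.

**Disagreed or failed:**
- The reported TCP lay about 37 mm beyond the fingertips the cameras showed. I worked from the camera value, and the contact height at the final press agreed with it.
- The network missed the timer in the last scene picture. It found it in the top view, about 4 px from where it started.

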